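# Brace a jar in the bottle clamp and unscrew its tight cap

### The arm

A 6-joint arm with a two-finger parallel gripper is mounted at the origin on a cart in front of the work surface, level with it; the furniture and walls round the work are solid. World frame = base frame: x ahead of the robot, y to its left, z up, the work surface at z = 0. Lengths are in m, angles in rad, forces in N, time in s.
With the tool pointing down it reaches from about 0.325 to 0.85 m from the base axis. Payload 15.5 kg.
Tool frame: the origin (TCP) lies at the very end of the fingers, on their centre line; the grasp point (between the pads) lies 19 mm behind it; z points along the fingers, y is the line along which they close (so a half turn about z gives the same grasp; the last joint's range is limited). The gripper opens to 91 mm and grips with 3 to 60 N. Pads are 32 mm wide; open, the fingers measure 118 mm over their backs; the gripper's body (76 mm by 178 mm) begins 60 mm behind the grasp point.
Start: joints at [-1.413, 0.494, 1.345, -0, 1.302, -0.096], TCP at [0.157, -0.605, 0.184] pointing down, gripper open.
Joint ranges: [-2.91, 2.91], [-0.82, 2.16], [0.22, 2.67], [-1.22, 4.37], [0.12, 2.79], [-3.08, 3.08]. Speed limits (rad/s): [1.89, 1.89, 2.57, 3.01, 3.01, 3.01].

### API

Orientations are given as a rotation vector (axis times angle).
In Python, from bench import ctrl gives the robot as it stands.
- The arm moves only by the tool play_rows, never from a script. Its argument "rows" is a list of rows, each a list of 6 numbers: the shift along the tool's x, y, z in mm, then the turn, a rotation vector about the tool's x, y, z in rad. In form: [[x, y, z, wx, wy, wz], ...]. A call has 1 to 8 rows; each row shifts and turns the commanded pose from where the row before left it, along the tool's axes as they then stand; what a row does not reach is not made up. A row lasts 1/12 s, in which the tool goes at most 41.7 mm and 7.16 degrees, less where a joint would pass 70% of its speed; a pose out of reach is approached as far as the arm can. A call with a gripper value outside its range is refused whole. "jaw" is the opening, from 0 (shut) to 1 (fully open), set as the call begins (left out, the last holds). The fingers move at their own pace and stop on an object; "force" is the grip in N (left out, the last holds). Time passes only in rows, so rows that do not move let the fingers close. It gives the time, the measured TCP pose, the force, the opening and the grip force at its end, in the units of the state.
- ctrl.sense(): the state, without advancing time (a new reading comes with each control period).
- ctrl.camera(name): name is "side" or "top" or "wrist"; returns a dict with "pixels" (420x560x3 uint8, red, green, blue), "range_z" (420x560 float32, m along the optical axis (not along the pixel's ray), 0 where there is no reading), "fx", "fy", "cx", "cy" (pixels), "R" (3x3) and "t" (3): a world point X has camera coordinates R X + t; the wrist camera has in their place "tool_from_camera" (4x4, takes a point from camera to tool coordinates, whose origin is the TCP and whose axes are the flange's). Camera axes: x right, y down, z forward; pixel columns grow to the right and rows downward; lengths in m; the calibration is good to about 2 mm. A picture is of the moment at which its call begins: read the wrist's pose just before it.
- ctrl.job_done(): hands the job in; it is judged then, once.
The state is a dict: "clock": time; "joint_positions": joint angles; "dq": joint speeds; "joint_efforts": joint torques, N m; "tcp_pos": TCP position; "ee_rot": TCP orientation; "contact_force": force on the tool from outside, world axes, zero at the start; "wrist_torque": the same for the moment, N m; "opening": finger opening in m; "gripper_force": force on a finger pad.
Only numpy, scipy, OpenCV 4.12 (cv2) and the standard library are available. Lean on these libraries where they do the work, as an engineer would, in place of code of your own. Each camera call takes 0.05 s, during which the arm holds its last target. There are 200 camera calls.

### The job

Push the bottle clamp's sliding jaw along until its straight face lies flush against the flat side of the square jar, trapping the jar squarely against the fence. Then unscrew the jar's tight cap anticlockwise until the threads let go, with the jar staying braced and standing, and lift the cap straight up clear of the mouth. Finish while still holding the cap level just above the jar (a few centimetres at most), and leave the other things on the bench where they are.

Things in the scene. Friction and masses are not known exactly. Their poses are not given: they have to be found in the camera images.
- clamp_seat (a point): Bottle clamp fixed on the worktop: aluminium base plate 100 x 215 mm, 12 mm thick, with an upright fence 92 mm wide, 40 mm high across one end. The point lies on top of the plate where the middle of the braced jar comes. x runs across the clamp, y along the jaw's slide towards the fence (its face is at y = +32 mm), z up.
- jaw (a joint): How far the clamp's sliding jaw has moved along the clamp's y towards the fence, in m (0 = fully open: face 68 mm before the seat point; starts at 0 to 0.012). With the square jar trapped flush between jaw and fence it reads 0.036. The slide is stiff (about 12 N) and stays where it is left.
- jaw_face (a point): Middle of the sliding jaw's straight flat face (92 mm wide, 39 mm high), 20 mm above the plate; y points out of the face, towards the jar and fence.
- jaw_handle (a point): Grip point on the jaw's handle: an upright grey plate on the jaw's carriage, 14 mm thick along the clamp's x, 34 mm long along the slide (y). Its top is 14 mm above this point, 92 mm above the worktop; the carriage below it is 15 mm high. Moves with the jaw, 61 mm behind its face.
- jar_mid (a point): Square amber glass jar, body 64 x 64 x 48 mm, about 0.35 kg, standing loose and slightly askew in the open clamp; this point is in the middle of its body, 24 mm above its base. +y is the side that faces the fence, z up.
- jar_mouth (a point): Middle of the mouth of the jar's round threaded neck, 84 mm above the jar's base (the springy seal on it is pressed 2 mm lower while the cap is on). Three short threads hold the cap: turned anticlockwise from above they let go together after about 60 degrees; past about 95 degrees the next ones block it, so turn it 70 to 85 degrees, then lift straight off.
- cap_mid (a point): White ribbed screw cap on the jar, 58 mm across, 26 mm high, 60 g; the point is on its axis at half height, 73 mm above the jar's base when tight (its lower edge then 12 mm above the jar's body). x, y turn with the cap and agree with the jar's when tight. The sprung seal makes it tight, about 0.3 Nm to turn. It is clear of the mouth 25 mm higher.
- block_a: Bystander: clear resin specimen block 30x46x21 mm lying beside the clamp; origin at the centre of its underside.
- block_b: Bystander: clear resin specimen block 30x42x19 mm lying beside the clamp; origin at the centre of its underside.
- loupe: Bystander: folding pocket loupe 38x30x18 mm lying in front of the clamp; origin at the centre of its underside.
- tape: Bystander: roll of tape, 96 mm across, 25 mm high, to the right; origin at the centre of its underside.
- petri: Bystander: petri dish with lid, 68 mm across, 15 mm high, to the right; origin at the centre of its underside.
- forceps: Bystander: steel forceps 118 mm long, to the left; origin at the centre of its underside.
- marker: Bystander: marker pen 135 mm long, to the left; origin at the centre of its underside.

How it is judged:
On the way, in this order (a step that is already met when the one before it is completed fails the run):
1. the jaw's straight face lies flush against the jar's side and traps the jar against the fence (value of joint jaw above 0.0343 m and angle between the y axis of jaw_face and the y axis of jar_mid, either way round below 0.06 rad), for 0.2 s.
2. with the jar still braced, the cap has been turned at least 55 degrees on the jar (all of step 1 and angle between the x axis of cap_mid and the x axis of jar_mid, either way round above 0.96 rad), for 0.1 s.
At the end, for the whole second after the job is handed in: Jaw flush on the jar (joint above 0.0343 m, parallel within 3.4 degrees); jar upright on the plate (4.6 degrees, 3 mm); the fingers hold the cap level (11 degrees) and still, within 20 mm of the jar's axis, its lower edge 0 to 50 mm above the mouth, touching neither jar nor clamp (all of step 1 and z of cap_mid in the frame of jar_mid between 0.074 and 0.124 m and horizontal distance between cap_mid and jar_mid below 0.02 m and angle between cap_mid's own z axis and vertical below 0.2 rad and contact force between the fingers and cap above 1 N and contact force between cap and jar below 0.05 N and contact force between cap and clamp below 0.05 N and linear speed of cap below 0.03 m/s and z of jar_mid in the frame of clamp_seat below 0.027 m and angle between jar_mid's own z axis and vertical below 0.08 rad); the arm keeps its last pose, push and grip.
It fails at once if the cap is turned over 17 degrees on the jar while the jar is not braced (angle between the x axis of cap_mid and the x axis of jar_mid, either way round above 0.3 rad and not (value of joint jaw above 0.033 m and angle between the y axis of jaw_face and the y axis of jar_mid, either way round below 0.1 rad)).
It fails at once if the jar is lifted over 8 mm off the clamp's plate or tipped (z of jar_mid in the frame of clamp_seat above 0.032 m or angle between jar_mid's own z axis and vertical above 0.2 rad).
It fails at once if a bystander is moved by more than 30 mm (distance of any of block_a, block_b, loupe, tape, petri, forceps, marker from where it was at the start of the episode above 0.03 m).
It also fails if it takes over 51 s, if anything falls off the work surface, if the arm or the gripper's body presses on something with over 40 N, if the wrist force passes 120 N, or if a joint passes its speed limit or range.

## Working session

There is one attempt and no reset: what is moved stays moved. The work goes in short steps, Python scripts to look and compute and a tool call to move; the robot and the scene stay as the last step left them, time stands still between calls to the robot, and variables do not carry over. Pictures are saved under pics/ and viewed, at most 10 in all, crops included, and the job is handed in when it is done.

Besides the shell and the picture viewer there is one more tool, called after "Request:" as name(argument=value, ...) on one line, values as JSON. play_rows: Moves the arm, as the interface text tells. Its arguments: {"type":"object","properties":{"rows":{"type":"array"},"jaw":{"type":"number"},"force":{"type":"number"}},"required":["rows"]}

```bash
mkdir -p pics; ls; python3 - <<'E'
from bench import ctrl
import cv2,numpy as np
s=ctrl.sense(); print(s)
for n in("top","side"):
    c=ctrl.camera(n); cv2.imwrite(f"pics/{n}0.png",c["pixels"][:,:,::-1]); np.savez(f"{n}0.npz",**c)
    print(n,c["fx"],c["fy"],c["cx"],c["cy"],c["R"],c["t"])
E
```

```text
pics
{'clock': 0.0, 'joint_positions': array([-1.41249637e+00,  4.94190593e-01,  1.34610642e+00,  4.01711173e-05,
        1.30249134e+00, -9.55222334e-02]), 'dq': array([ 0.00072851, -0.00040997,  0.00133405, -0.00071338,  0.00021617,
       -0.00053228]), 'joint_efforts': array([ 5.38930966e-03, -8.78809834e+01, -3.81862199e+01,  7.09625334e-02,
        5.28981315e-02, -1.23566238e-04]), 'tcp_pos': array([ 0.15688187, -0.60457826,  0.18324205]), 'ee_rot': array([-3.11514210e+00, -3.97465497e-01, -1.85756544e-06]), 'contact_force': array([0.03628075, 0.17569919, 0.82840537]), 'wrist_torque': array([-0.01714549, -0.01380335,  0.0049385 ]), 'gripper_force': 0.0, 'opening': 0.09101418802635279}
top 431.8800891147036 431.8800891147036 274.695877974422 201.84177312890614 [[ 0.02156769 -0.99967363 -0.01369163]
 [-0.99869886 -0.02090962 -0.04651217]
 [ 0.0462107   0.01467698 -0.99882389]] [-0.03271597  0.53746275  1.25463424]
side 387.0007388304551 387.0007388304551 281.40498444641105 206.42107810553534 [[-0.90769064 -0.41960148 -0.00568293]
 [-0.27742138  0.61017453 -0.74210809]
 [ 0.31485723 -0.672028   -0.67025613]] [0.48006989 0.25272616 1.0051239 ]
```

View pics/top0.png

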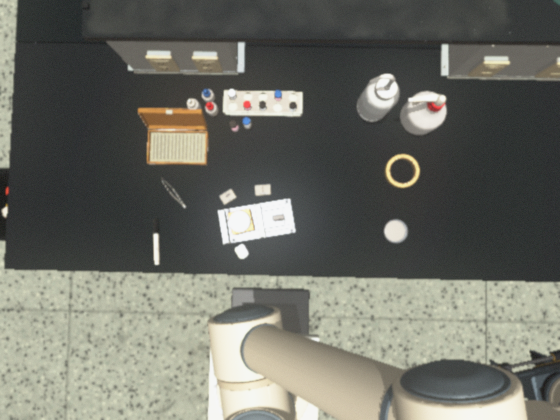

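View pics/side0.png

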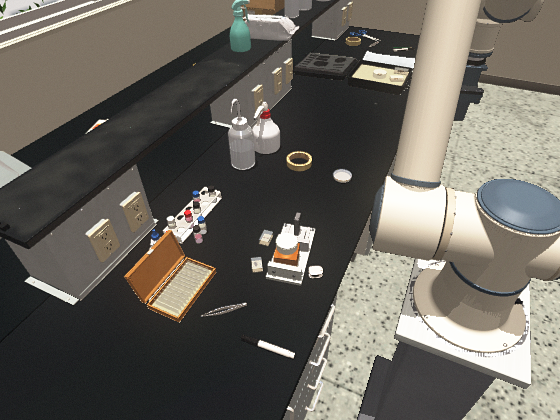

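The top view shows the clamp plate around (257,221), with the fence at the left end (218,225), the jar and cap at (240,220) and the jaw handle at (279,216). The blocks are at (227,196) and (262,189) and the loupe at (241,252). I'll measure these from depth.

```bash
cat > h.py <<'E'
import numpy as np,cv2
def world(c):
    v,u=np.mgrid[:420,:560]; z=c["range_z"]
    P=np.stack([(u-c["cx"])/c["fx"]*z,(v-c["cy"])/c["fy"]*z,z],-1)
    return (P-c["t"])@c["R"]
E
python3 - <<'E'
from h import *
c=np.load("top0.npz"); W=world(c)
px=c["pixels"]; roi=np.zeros((420,560),bool); roi[170:262,205:310]=1
z=W[...,2]
def rect(m,n,h=None):
    m=m&roi
    k,l,st,_=cv2.connectedComponentsWithStats(m.astype(np.uint8))
    for i in range(1,k):
        if st[i,4]<12: continue
        p=W[l==i]; r=cv2.minAreaRect((p[:,:2]*1000).astype(np.float32))
        print(n,st[i,4],"zmed %.3f"%np.median(p[:,2]),"rect",np.round(r[0],1),np.round(r[1],1),round(r[2],1))
rect(z>.006,"all"); rect((z>.006)&(z<.02),"plate");rect((z>.03)&(z<.056),"mid");rect((z>.055)&(z<.068),"body");rect(z>.07,"tall")
crop=cv2.resize(px[180:262,210:305,::-1],None,fx=6,fy=6,interpolation=cv2.INTER_CUBIC); cv2.imwrite("pics/crop.png",crop)
E
```

```text
all 159 zmed 0.020 rect [531.3   2.2] [124.7  47.5] 18.2
all 150 zmed 0.018 rect [512.1  53.9] [193.2  46.2] 57.4
all 2476 zmed 0.025 rect [481.1  32.5] [101.8 214.4] 10.7
all 124 zmed 0.016 rect [392.5  73.8] [36.4 28.9] 27.8
plate 82 zmed 0.018 rect [574.8  15.5] [29.3 44.1] 3.5
plate 116 zmed 0.018 rect [552.6 118.9] [29.3 41.1] 33.5
plate 1118 zmed 0.012 rect [481.5  30.2] [101.8 209.7] 10.7
plate 120 zmed 0.016 rect [392.5  73.8] [36.4 28.9] 27.8
mid 185 zmed 0.051 rect [484.7  19.4] [91.5 18.6] 10.1
mid 203 zmed 0.051 rect [464.7 123.2] [91.1 16.7] 10.0
body 122 zmed 0.060 rect [480.7  74. ] [63.1 63.3] 15.3
body 22 zmed 0.059 rect [501.1 105. ] [11.2 26.3] 49.8
tall 362 zmed 0.098 rect [481.   73.9] [56.5 56.2] 44.3
tall 67 zmed 0.090 rect [494.1 -31.8] [15.1 33.5] 10.6
```

View pics/crop.png

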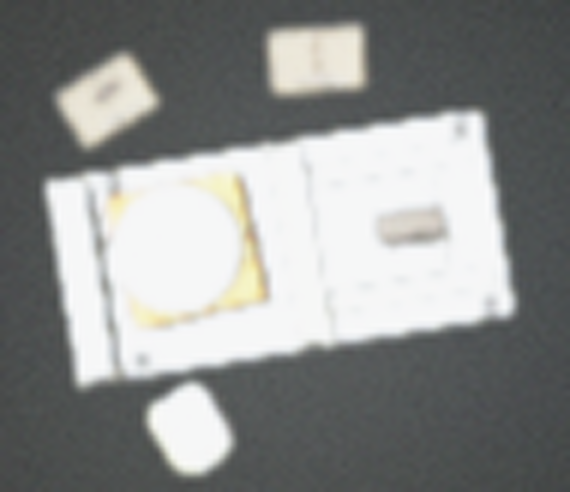

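The crop shows the jar slightly askew by about 5° and touching nothing, with the fence at the left and the grey handle at crop (412,226). The sizes match the spec. The slide direction is (-0.184, 0.983), the handle is at (494,-32) and the jaw reads about 12 mm, so it needs about 24 mm more travel. I'll rotate the tool by +86°, then move above the handle.

Request:
play_rows(rows=[[0,0,0,0,0,-0.12],[0,0,0,0,0,-0.125],[0,0,0,0,0,-0.125],[0,0,0,0,0,-0.125],[0,0,0,0,0,-0.125],[0,0,0,0,0,-0.125],[0,0,0,0,0,-0.125],[0,0,0,0,0,-0.125]], jaw=1)

```text
clock: 0.77
tcp_pos: [0.1569, -0.6047, 0.1835]
ee_rot: [-2.543, -1.844, -0.001]
contact_force: [-0.2, -0.1, -0.5]
opening: 0.091
gripper_force: 0.0
```

Request:
play_rows(rows=[[0,0,0,0,0,-0.125],[0,0,0,0,0,-0.125],[0,0,0,0,0,-0.125],[0,0,0,0,0,-0.125],[28,24,0,0,0,0],[28,24,0,0,0,0],[28,24,0,0,0,0],[28,24,0,0,0,0]])

```text
clock: 1.43
tcp_pos: [0.2319, -0.4761, 0.1834]
ee_rot: [-2.016, -2.409, -0.001]
contact_force: [1.2, -0.9, -0.8]
opening: 0.0912
gripper_force: 0.0
```

Request:
play_rows(rows=[[28,24,0,0,0,0],[28,24,0,0,0,0],[28,24,0,0,0,0],[28,24,0,0,0,0],[28,24,0,0,0,0],[28,24,0,0,0,0],[28,24,0,0,0,0],[28,24,0,0,0,0]])

```text
clock: 2.1
tcp_pos: [0.3813, -0.2216, 0.1838]
ee_rot: [-2.015, -2.41, 0.0]
contact_force: [1.1, -0.5, -0.4]
opening: 0.0914
gripper_force: 0.0
```

Request:
play_rows(rows=[[28,24,0,0,0,0],[28,24,0,0,0,0],[28,24,0,0,0,0],[28,24,0,0,0,0],[0,0,0,0,0,0],[0,0,0,0,0,0]])

```text
clock: 2.6
tcp_pos: [0.456, -0.0944, 0.1836]
ee_rot: [-2.011, -2.413, 0.0]
contact_force: [0.1, 0.2, -0.1]
opening: 0.0913
gripper_force: 0.0
```

```bash
cat >> h.py <<'E'
from scipy.spatial.transform import Rotation as Ro
def todo(s,p,yaw):
    R=Ro.from_rotvec(s["ee_rot"]); x=R.as_matrix()[:,0]
    print("tcp",s["tcp_pos"].round(4),"yaw",np.degrees(np.arctan2(x[1],x[0])).round(2),"z",R.as_matrix()[:,2].round(3),"t",s["clock"])
    print("tool shift mm",(R.inv().apply(np.array(p)-s["tcp_pos"])*1000).round(1),"wz",round(-np.radians(yaw)+np.arctan2(x[1],x[0]),3))
E
python3 - <<'E'
from h import *
from bench import ctrl
s=ctrl.sense(); todo(s,[.4941,-.0318,.059],100.6); print(s["joint_positions"].round(2))
E
```

```text
tcp [ 0.456  -0.0944  0.1836] yaw 100.41 z [-0.  0. -1.] t 2.6
tool shift mm [ 54.7  48.8 124.6] wz -0.003
[-0.33  0.27  1.72  0.    1.15 -0.51]
```

Request:
play_rows(rows=[[27,24,0,0,0,0],[27,24,0,0,0,0],[0,0,35,0,0,0],[0,0,35,0,0,0],[0,0,30,0,0,0],[0,0,22,0,0,0],[0,0,0,0,0,0]])

```text
clock: 3.18
tcp_pos: [0.4903, -0.035, 0.0583]
ee_rot: [-2.013, -2.405, 0.005]
contact_force: [-0.2, 1.0, -0.6]
opening: 0.0911
gripper_force: 0.0
```

Request:
play_rows(rows=[[0,0,0,0,0,0],[0,0,0,0,0,0],[0,0,0,0,0,0],[0,0,0,0,0,0],[0,0,0,0,0,0],[0,0,0,0,0,0],[0,0,0,0,0,0],[0,0,0,0,0,0]], jaw=0, force=45)

```text
clock: 3.85
tcp_pos: [0.4933, -0.0344, 0.062]
ee_rot: [2.015, 2.41, 0.0]
contact_force: [-0.5, -0.4, 0.8]
opening: 0.0407
gripper_force: 0.0
```

Request:
play_rows(rows=[[0,0,0,0,0,0],[0,0,0,0,0,0],[0,0,0,0,0,0],[0,0,0,0,0,0],[0,0,0,0,0,0],[0,0,0,0,0,0],[0,0,0,0,0,0],[0,0,0,0,0,0]])

```text
clock: 4.52
tcp_pos: [0.4936, -0.0345, 0.0621]
ee_rot: [2.015, 2.41, 0.001]
contact_force: [-0.7, -0.9, 7.5]
opening: 0.0002
gripper_force: 3.4
```

Request:
play_rows(rows=[[3,0,0,0,0,0],[3,0,0,0,0,0],[3,0,0,0,0,0],[3,0,0,0,0,0],[3,0,0,0,0,0],[0,0,0,0,0,0]])

```text
clock: 5.02
tcp_pos: [0.4911, -0.0195, 0.0621]
ee_rot: [2.014, 2.41, 0.001]
contact_force: [0.5, 0.7, 5.3]
opening: 0.0004
gripper_force: 2.8
```

The fingers shut completely, so they missed or slipped off the handle. I'll look.

```bash
python3 - <<'E'
from h import *
from bench import ctrl
im=[]
c=ctrl.camera("wrist"); im.append(c["pixels"][:,:,::-1])
print(c["tool_from_camera"])
c=ctrl.camera("side"); np.savez("side1.npz",**c); im.append(cv2.resize(c["pixels"][200:305,240:380,::-1],(560,420),interpolation=cv2.INTER_CUBIC))
cv2.imwrite("pics/w1.png",cv2.resize(np.vstack(im),(420,630))[:600] if 0 else cv2.resize(np.hstack(im),(800,300)))
E
```

```text
[[-2.85365622e-04 -9.68643732e-01 -2.48453695e-01  6.93480928e-02]
 [ 9.99999956e-01 -2.55252991e-04 -1.53414499e-04  1.75151206e-03]
 [ 8.51854437e-05 -2.48453728e-01  9.68643762e-01 -2.01841906e-01]
 [ 0.00000000e+00  0.00000000e+00  0.00000000e+00  1.00000000e+00]]
```

View pics/w1.png

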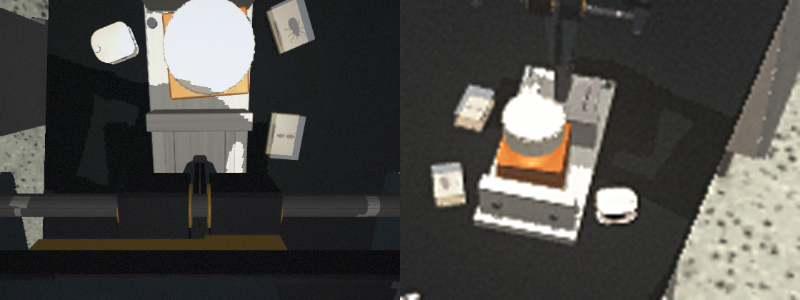

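The wrist view (left half) shows the shut fingers at about (200,190), with the jaw bar at (200,122) and the jar at (208,80). The handle is hidden behind the fingers. I'll check the jaw's position from depth.

```bash
cat >> h.py <<'E'
def wristworld(c,s):
    v,u=np.mgrid[:420,:560]; z=c["range_z"]
    P=np.stack([(u-c["cx"])/c["fx"]*z,(v-c["cy"])/c["fy"]*z,z],-1); T=c["tool_from_camera"]
    P=P@T[:3,:3].T+T[:3,3]
    W=Ro.from_rotvec(s["ee_rot"]).apply(P.reshape(-1,3)).reshape(P.shape)+s["tcp_pos"]
    W[z<=0]=np.nan
    return W
U=np.array([-.184,.983]); X=np.array([.983,.184]); O=np.array([494.1,-31.8])
def sl(W): # mm along slide and across, from the handle's first place
    d=W[...,:2]*1000-O; return d@U,d@X
E
python3 - <<'E'
from h import *
from bench import ctrl
c=np.load("top0.npz");W=world(c);a,b=sl(W);z=W[...,2]
def rep(W,n):
    a,b=sl(W);z=W[...,2]; base=(abs(b)<50)&(a>-60)&(a<200)
    for nm,lo,hi in(("bars",.045,.054),("body",.056,.066),("tall",.075,.105)):
        m=base&(z>lo)&(z<hi); h,e=np.histogram(a[m],np.arange(-60,200,5)); print(n,nm,[(int(q),int(k)) for q,k in zip(e,h) if k>5])
rep(W,"top0")
s=ctrl.sense();w=ctrl.camera("wrist");Ww=wristworld(w,s);rep(Ww,"wr")
rep(world(np.load("side0.npz")),"side0")
rep(world(np.load("side1.npz")),"side1")
print(s["contact_force"],s["opening"],s["tcp_pos"])
E
```

```text
top0 bars [(45, 48), (50, 52), (55, 43), (60, 11), (150, 51), (155, 45), (160, 49), (165, 8)]
top0 body [(70, 6), (75, 28), (80, 21), (85, 13), (90, 9), (125, 11), (130, 13), (135, 13)]
top0 tall [(-15, 9), (-10, 10), (-5, 11), (0, 10), (5, 10), (10, 10), (75, 9), (80, 23), (85, 29), (90, 36), (95, 38), (100, 37), (105, 36), (110, 41), (115, 36), (120, 31), (125, 28), (130, 16)]
wr bars [(15, 43), (40, 325), (45, 1114), (50, 1140), (55, 1201)]
wr body [(15, 9), (70, 338), (75, 577), (80, 308), (85, 151), (90, 38), (120, 27), (125, 73), (130, 161), (135, 73)]
wr tall [(5, 18), (10, 23), (15, 20), (25, 219), (30, 12), (75, 375), (80, 880), (85, 1126), (90, 1323), (95, 1435), (100, 1513), (105, 1555), (110, 1533), (115, 1471), (120, 1319), (125, 1037), (130, 228)]
side0 bars [(40, 8), (45, 12), (50, 15), (55, 22), (60, 6), (130, 13), (135, 33), (145, 14), (150, 40), (155, 40), (160, 77), (165, 18)]
side0 body [(10, 9), (110, 9), (115, 16), (120, 17), (125, 38), (130, 42), (135, 29)]
side0 tall [(-15, 8), (-10, 8), (0, 7), (5, 7), (10, 18), (15, 9), (80, 20), (85, 19), (90, 27), (95, 29), (100, 34), (105, 31), (110, 34), (115, 33), (120, 45), (125, 41), (130, 67), (135, 7)]
side1 bars [(10, 7), (40, 6), (45, 17), (50, 15), (55, 22), (60, 8), (130, 9), (135, 43), (145, 16), (150, 35), (155, 43), (160, 84), (165, 9)]
side1 body [(10, 6), (15, 6), (110, 8), (115, 12), (120, 17), (125, 38), (130, 42), (135, 31)]
side1 tall [(25, 18), (80, 17), (85, 21), (90, 25), (95, 28), (100, 32), (105, 34), (110, 35), (115, 30), (120, 50), (125, 40), (130, 67)]
[0.89601144 1.19786605 7.06460666] 0.0007023433174890815 [ 0.49107137 -0.01950498  0.06211721]
```

```bash
python3 - <<'E'
from h import *
from bench import ctrl
s=ctrl.sense();w=ctrl.camera("wrist");W=wristworld(w,s);a,b=sl(W);z=W[...,2]
for zl in np.arange(.01,.16,.01):
    m=(abs(b)<45)&(a>-40)&(a<40)&(z>zl)&(z<zl+.01)
    if m.sum()>5: print(round(zl,2),m.sum(),"a",np.percentile(a[m],[2,50,98]).round(0),"b",np.percentile(b[m],[2,50,98]).round(0))
c=ctrl.camera("side")
cv2.imwrite("pics/s2.png",np.hstack([cv2.resize(w["pixels"][150:350,180:380,::-1],(400,400)),cv2.resize(c["pixels"][185:275,260:350,::-1],(400,400),interpolation=cv2.INTER_CUBIC)]))
E
```

```text
0.01 2746 a [-7. 15. 36.] b [-44. -26.  44.]
0.02 3360 a [-1. 23. 39.] b [-23.   1.  26.]
0.03 81 a [13. 15. 23.] b [-11.   1.   8.]
0.04 73 a [14. 15. 16.] b [-4.  1.  7.]
0.05 14 a [15. 15. 16.] b [-1.  1.  5.]
0.06 12 a [15. 15. 16.] b [1. 1. 1.]
0.07 10 a [15. 15. 16.] b [1. 1. 1.]
0.08 13 a [15. 15. 16.] b [1. 1. 1.]
0.09 164 a [-11.  28.  30.] b [-6.  1.  9.]
0.1 242 a [28. 30. 30.] b [-8.  0. 10.]
0.11 304 a [28. 30. 30.] b [-9.  1. 11.]
0.12 209 a [28. 28. 30.] b [-4.  2.  6.]
0.13 212 a [28. 28. 30.] b [-4.  1.  6.]
0.14 637 a [ 3. 12. 29.] b [-3.  0.  5.]
0.15 35 a [ 5.  9. 18.] b [-3. -1.  4.]
```

View pics/s2.png

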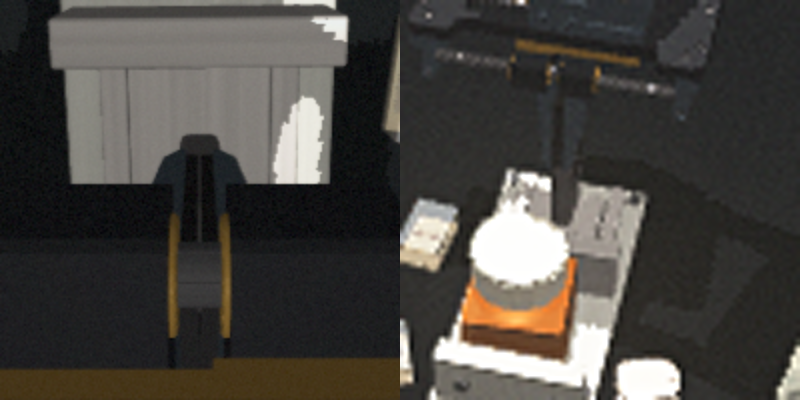

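The crop shows the handle's front face (200,140) sticking out below the closed fingers, in front of the carriage. The finger ends sit at z≈0.09, on top of the handle. The real finger ends therefore seem to be about 30 mm short of the reported TCP. I'll reopen, recentre and measure the finger tips.

Request:
play_rows(rows=[[0,0,-6,0,0,0],[-12,0,0,0,0,0],[0,0,0,0,0,0],[0,0,0,0,0,0],[0,0,0,0,0,0],[0,0,0,0,0,0],[0,0,0,0,0,0],[0,0,0,0,0,0]], jaw=0.5)

```text
clock: 5.93
tcp_pos: [0.4926, -0.0313, 0.0677]
ee_rot: [-2.015, -2.41, 0.0]
contact_force: [-0.3, 0.2, -0.3]
opening: 0.0454
gripper_force: 0.0
```

```bash
python3 - <<'E'
from h import *
from bench import ctrl
s=ctrl.sense();print(s["opening"],s["contact_force"])
w=ctrl.camera("wrist");W=wristworld(w,s);a,b=sl(W);z=W[...,2]
T=Ro.from_rotvec(s["ee_rot"]).inv().apply((W-s["tcp_pos"]).reshape(-1,3)).reshape(W.shape)*1000
todo(s,[.4941,-.0318,.059],100.6)
for zl in range(-130,40,10):
    t=T[...,2]; m=(abs(T[...,1])<50)&(abs(T[...,0])<25)&(t>zl)&(t<zl+10)
    if m.sum()>5: print(zl,m.sum(),"x",np.percentile(T[...,0][m],[2,50,98]).round(0),"y",np.percentile(T[...,1][m],[2,20,50,80,98]).round(0))
cv2.imwrite("pics/w3.png",w["pixels"][:,:,::-1])
E
```

```text
0.04544600395984214 [-0.26027511  0.2122937  -0.3085873 ]
tcp [ 0.4926 -0.0313  0.0677] yaw 100.2 z [-0.  0. -1.] t 5.9333
tool shift mm [-0.7  1.4  8.7] wz -0.007
-130 661 x [15. 21. 25.] y [-25. -24. -23.  28.  28.]
-120 632 x [ 8. 15. 20.] y [-25. -24.  27.  28.  28.]
-110 535 x [ 1.  9. 15.] y [-24. -24. -24.  28.  28.]
-100 423 x [-5.  2.  9.] y [-24. -24.  27.  28.  28.]
-90 1381 x [-10.   1.  18.] y [-31. -24. -21.  28.  35.]
-80 939 x [-15.  16.  18.] y [-32. -25.  24.  29.  35.]
-70 733 x [-16.  16.  18.] y [-31. -24.  24.  28.  35.]
-60 575 x [-15.  16.  17.] y [-30. -24.  24.  28.  34.]
-50 483 x [-2. 16. 17.] y [-29. -24.  24.  27.  33.]
-40 352 x [-6. 15. 17.] y [-28. -22. -21.  26.  31.]
-30 1180 x [-11.   2.  14.] y [-4. -1.  3.  7.  9.]
-20 211 x [-14.  14.  15.] y [-5. -4.  3. 10. 10.]
-10 110 x [12. 14. 15.] y [-5. -2.  3.  7. 10.]
0 103 x [12. 14. 15.] y [-5. -2.  3.  7. 10.]
10 77 x [12. 14. 15.] y [-4. -2.  2.  7.  9.]
20 69 x [13. 14. 15.] y [-4. -1.  2.  7.  9.]
30 1975 x [-16.   9.  24.] y [-21. -14.   4.  20.  27.]
```

View pics/w3.png

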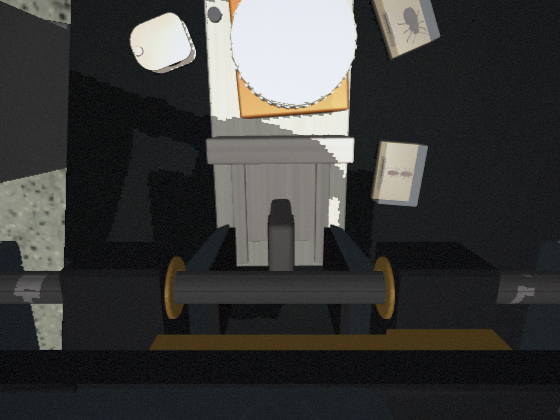

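The wrist view shows the open fingers (210,250)/(345,250) astride the handle (281,230). Depth puts the finger ends 31 mm short of the reported TCP, so I'll treat the real tip as TCP z + 0.031. I'll go down 37 mm and grip.

Request:
play_rows(rows=[[0,2,20,0,0,0],[0,0,10,0,0,0],[0,0,7,0,0,0],[0,0,0,0,0,0],[0,0,0,0,0,0]])

```text
clock: 6.4
tcp_pos: [0.4945, -0.031, 0.0308]
ee_rot: [-2.015, -2.41, 0.001]
contact_force: [0.3, 0.3, -0.2]
opening: 0.0454
gripper_force: 0.0
```

Request:
play_rows(rows=[[0,0,0,0,0,0],[0,0,0,0,0,0],[0,0,0,0,0,0],[0,0,0,0,0,0],[0,0,0,0,0,0],[0,0,0,0,0,0],[0,0,0,0,0,0],[0,0,0,0,0,0]], jaw=0, force=50)

```text
clock: 7.07
tcp_pos: [0.4934, -0.0313, 0.031]
ee_rot: [-2.013, -2.41, 0.003]
contact_force: [-7.6, -4.1, 9.0]
opening: 0.0138
gripper_force: 50.0
```

The handle is gripped: opening 13.8 mm, 50 N. Now I'll slide the jaw.

Request:
play_rows(rows=[[4,0,0,0,0,0],[4,0,0,0,0,0],[4,0,0,0,0,0],[4,0,0,0,0,0],[4,0,0,0,0,0],[0,0,0,0,0,0]])

```text
clock: 7.57
tcp_pos: [0.4897, -0.0119, 0.031]
ee_rot: [-2.013, -2.411, 0.004]
contact_force: [-7.3, -8.6, 9.7]
opening: 0.0137
gripper_force: 50.0
```

Request:
play_rows(rows=[[1,0,0,0,0,0],[1,0,0,0,0,0],[1,0,0,0,0,0],[0,0,0,0,0,0]])

```text
clock: 7.9
tcp_pos: [0.4893, -0.0095, 0.031]
ee_rot: [-2.013, -2.411, 0.004]
contact_force: [-7.3, -14.2, 9.0]
opening: 0.0139
gripper_force: 50.0
```

Request:
play_rows(rows=[[1,0,0,0,0,0],[1,0,0,0,0,0],[0,0,0,0,0,0]])

```text
clock: 8.15
tcp_pos: [0.4889, -0.0075, 0.031]
ee_rot: [-2.013, -2.411, 0.004]
contact_force: [-7.9, -15.2, 8.9]
opening: 0.0136
gripper_force: 50.0
```

Request:
play_rows(rows=[[1,0,0,0,0,0],[1,0,0,0,0,0],[0,0,0,0,0,0],[0,0,0,0,0,0]])

```text
clock: 8.48
tcp_pos: [0.4887, -0.0067, 0.031]
ee_rot: [2.013, 2.412, -0.006]
contact_force: [-9.2, -28.7, 8.4]
opening: 0.014
gripper_force: 50.0
```

Request:
play_rows(rows=[[1,0,0,0,0,0],[0.5,0,0,0,0,0],[0,0,0,0,0,0],[0,0,0,0,0,0]])

```text
clock: 8.82
tcp_pos: [0.4888, -0.0067, 0.031]
ee_rot: [2.011, 2.411, -0.008]
contact_force: [-9.8, -47.2, 6.0]
opening: 0.0136
gripper_force: 49.9
```

```bash
python3 - <<'E'
from h import *
from bench import ctrl
s=ctrl.sense();print(s["contact_force"],s["tcp_pos"])
w=ctrl.camera("wrist");W=wristworld(w,s);a,b=sl(W);z=W[...,2]
for nm,lo,hi,a0,a1 in(("bar",.047,.054,50,95),("body",.056,.064,70,160)):
    m=(abs(b)<60)&(a>a0)&(a<a1)&(z>lo)&(z<hi)
    r=cv2.minAreaRect((W[m][:,:2]*1000).astype(np.float32));print(nm,m.sum(),r,np.percentile(a[m],[1,99]))
cv2.imwrite("pics/w4.png",w["pixels"][:,:,::-1])
E
```

```text
[ -9.76859542 -47.2228262    5.9655052 ] [ 0.48880765 -0.00669839  0.03104904]
bar 5029 ((481.0066223144531, 43.30829620361328), (92.26522827148438, 16.161376953125), 10.554555892944336) [68.55354711 84.04249064]
body 1821 ((482.28240966796875, 83.73422241210938), (64.0207290649414, 62.80441665649414), 10.706963539123535) [ 84.41142692 146.32358125]
```

View pics/w4.png

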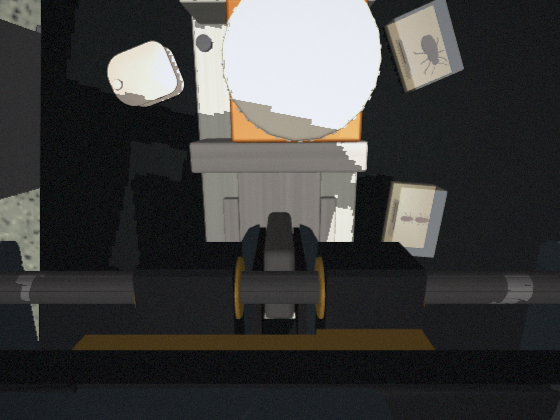

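The jaw is flush and at a hard stop. The jaw bar is at 10.55° and the jar at 10.7°, and in the view the bar edge (280,143) meets the jar's edge with no gap. I'll relax, release and lift.

Request:
play_rows(rows=[[-2.5,0,0,0,0,0],[0,0,0,0,0,0]])

```text
clock: 9.03
tcp_pos: [0.4888, -0.0067, 0.031]
ee_rot: [-2.014, -2.41, 0.004]
contact_force: [-8.8, -13.8, 8.9]
opening: 0.0138
gripper_force: 50.0
```

Request:
play_rows(rows=[[0,0,0,0,0,0],[0,0,0,0,0,0],[0,0,0,0,0,0],[0,0,0,0,0,0],[0,0,-20,0,0,0],[0,0,-30,0,0,0],[0,0,-35,0,0,0],[0,0,0,0,0,0]], jaw=1)

```text
clock: 9.7
tcp_pos: [0.4929, -0.0057, 0.1209]
ee_rot: [2.011, 2.406, 0.006]
contact_force: [2.0, -0.1, 0.6]
opening: 0.0641
gripper_force: 0.0
```

```bash
python3 - <<'E'
from h import *
from bench import ctrl
s=ctrl.sense();print(s["opening"],s["contact_force"])
w=ctrl.camera("wrist");W=wristworld(w,s);a,b=sl(W);z=W[...,2]
m=(z>.092)&(z<.104)&(abs(b)<55)&(a>60)&(a<170)
p=W[m]; hull=(p[:,:2]*1000).astype(np.float32); print("cap",cv2.minEnclosingCircle(hull),np.median(p[:,2]),m.sum())
m=(abs(b)<60)&(a>80)&(a<160)&(z>.056)&(z<.064)
print("body",cv2.minAreaRect((W[m][:,:2]*1000).astype(np.float32)))
m=(abs(b)<60)&(a>50)&(a<95)&(z>.047)&(z<.054)
print("bar",cv2.minAreaRect((W[m][:,:2]*1000).astype(np.float32)))
todo(s,[.4823,.0837,.11],100.4)
E
```

```text
0.06414502225422926 [ 1.99826333 -0.14325809  0.64422979]
cap ((482.4249267578125, 84.32262420654297), 29.630456924438477) 0.09916691055945684 7359
body ((482.2823486328125, 84.25991821289062), (64.09666442871094, 63.79103469848633), 10.622973442077637)
bar ((481.2178039550781, 43.25376892089844), (92.17315673828125, 15.838322639465332), 10.712637901306152)
tcp [ 0.4929 -0.0057  0.1209] yaw 100.21 z [ 0.007 -0.001 -1.   ] t 9.7
tool shift mm [89.9  5.3 10.7] wz -0.003
```

Request:
play_rows(rows=[[23,3,0,0,0,0],[23,0,0,0,0,0],[22,0,0,0,0,0],[22,0,0,0,0,0],[0,0,0,0,0,0],[0,0,0,0,0,0],[0,0,0,0,0,0]])

```text
clock: 10.33
tcp_pos: [0.4769, 0.0834, 0.1154]
ee_rot: [-2.014, -2.41, 0.001]
contact_force: [-0.4, -0.3, -1.1]
opening: 0.0909
gripper_force: 0.0
```

```bash
python3 - <<'E'
from h import *
from bench import ctrl
s=ctrl.sense();print(s["opening"]);todo(s,[.480,.0839,.037],100.4)
E
```

```text
0.09090926904574592
tcp [0.4769 0.0834 0.1154] yaw 100.23 z [-0.001 -0.    -1.   ] t 10.3333
tool shift mm [-0.   3.2 78.3] wz -0.003
```

Request:
play_rows(rows=[[0,3,30,0,0,0],[0,0,28,0,0,0],[0,0,12,0,0,0],[0,0,8,0,0,0],[0,0,0,0,0,0],[0,0,0,0,0,0]])

```text
clock: 10.83
tcp_pos: [0.4802, 0.0836, 0.0379]
ee_rot: [-2.016, -2.409, 0.0]
contact_force: [0.2, 0.2, -1.7]
opening: 0.091
gripper_force: 0.0
```

Request:
play_rows(rows=[[0,0,0,0,0,0],[0,0,0,0,0,0],[0,0,0,0,0,0],[0,0,0,0,0,0],[0,0,0,0,0,0],[0,0,0,0,0,0],[0,0,0,0,0,0],[0,0,0,0,0,0]], jaw=0, force=45)

```text
clock: 11.5
tcp_pos: [0.4804, 0.0842, 0.0381]
ee_rot: [2.015, 2.41, 0.001]
contact_force: [0.6, 0.1, 5.3]
opening: 0.0574
gripper_force: 45.0
```

The cap is gripped and centred: 57.4 mm, negligible side force. Now I'll turn anticlockwise.

Request:
play_rows(rows=[[0,0,0,0,0,-0.07],[0,0,0,0,0,-0.07],[0,0,0,0,0,-0.07],[0,0,0,0,0,0]])

```text
clock: 11.83
tcp_pos: [0.4803, 0.0841, 0.038]
ee_rot: [1.745, 2.612, 0.001]
contact_force: [0.9, -0.0, 6.2]
opening: 0.0572
gripper_force: 45.0
```

```bash
python3 - <<'E'
from h import *
from bench import ctrl
s=ctrl.sense();print(s["opening"],s["contact_force"],s["wrist_torque"]);todo(s,[.480,.0839,.037],100.2+78)
E
```

```text
0.05720930697169333 [ 0.91100758 -0.04700801  6.17963702] [ 0.0606039  -0.17521525  0.18142506]
tcp [0.4803 0.0841 0.038 ] yaw 112.51 z [ 0.001  0.    -1.   ] t 11.8333
tool shift mm [-0.1 -0.4  1. ] wz -1.147
```

Request:
play_rows(rows=[[0,0,0,0,0,-0.1],[0,0,0,0,0,-0.1],[0,0,0,0,0,-0.1],[0,0,0,0,0,-0.1],[0,0,0,0,0,-0.1],[0,0,0,0,0,-0.1],[0,0,0,0,0,0]])

```text
clock: 12.42
tcp_pos: [0.4803, 0.0841, 0.0381]
ee_rot: [0.892, 3.012, 0.0]
contact_force: [-0.0, 0.1, 6.4]
opening: 0.0572
gripper_force: 45.0
```

Request:
play_rows(rows=[[0,0,0,0,0,-0.1],[0,0,0,0,0,-0.1],[0,0,0,0,0,-0.1],[0,0,0,0,0,-0.1],[0,0,0,0,0,-0.1],[0,0,0,0,0,-0.05],[0,0,0,0,0,0],[0,0,0,0,0,0]])

```text
clock: 13.08
tcp_pos: [0.4806, 0.0841, 0.0383]
ee_rot: [0.051, 3.14, 0.0]
contact_force: [-0.2, 0.3, 10.3]
opening: 0.0572
gripper_force: 45.0
```

```bash
python3 - <<'E'
from h import *
from bench import ctrl
s=ctrl.sense();print(s["opening"],s["contact_force"],s["wrist_torque"],s["joint_positions"][5]);todo(s,[.480,.0839,.037],100.2+78)
w=ctrl.camera("wrist");cv2.imwrite("pics/w5.png",w["pixels"][:,:,::-1])
E
```

```text
0.057176280416105806 [-0.18775557  0.30131244 10.30809178] [ 0.15192525 -0.12432513  0.10043817] -1.4876571947822907
tcp [0.4806 0.0841 0.0383] yaw 178.15 z [ 0.001  0.    -1.   ] t 13.0833
tool shift mm [ 0.6 -0.3  1.3] wz -0.001
```

View pics/w5.png

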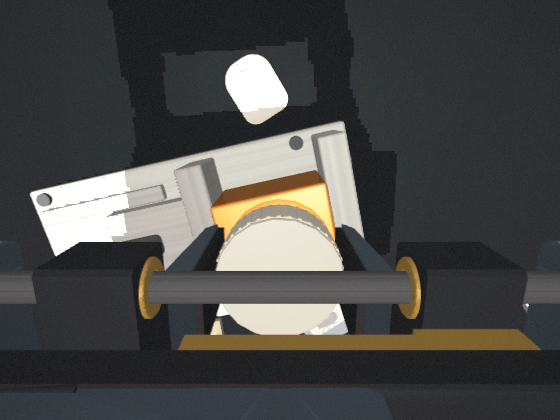

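The jar is still square between the jaw (195,200) and fence (340,180), with the cap held between the fingers. The 10 N upward force is the seal pushing the freed cap. Lifting gently.

Request:
play_rows(rows=[[0,0,-1.5,0,0,0],[0,0,-1.5,0,0,0],[0,0,-1,0,0,0],[0,0,0,0,0,0]])

```text
clock: 13.47
tcp_pos: [0.4799, 0.0841, 0.0418]
ee_rot: [-0.052, -3.141, 0.0]
contact_force: [0.9, 0.2, -0.9]
opening: 0.0568
gripper_force: 45.0
```

Request:
play_rows(rows=[[0,0,-2,0,0,0],[0,0,-2,0,0,0],[0,0,0,0,0,0]])

```text
clock: 13.72
tcp_pos: [0.4801, 0.0841, 0.0461]
ee_rot: [0.051, 3.141, 0.0]
contact_force: [0.2, -0.5, -0.6]
opening: 0.0569
gripper_force: 45.0
```

The cap is free, with only its own weight on the wrist. I'll raise it to about 45 mm in total.

Request:
play_rows(rows=[[0,0,-6,0,0,0],[0,0,-6,0,0,0],[0,0,-8,0,0,0],[0,0,-8,0,0,0],[0,0,-6,0,0,0],[0,0,-3,0,0,0],[0,0,0,0,0,0],[0,0,0,0,0,0]])

```text
clock: 14.38
tcp_pos: [0.4801, 0.0841, 0.083]
ee_rot: [0.051, 3.141, 0.0]
contact_force: [-0.4, 0.2, -1.3]
opening: 0.0571
gripper_force: 45.0
```

Request:
play_rows(rows=[[0,0,0,0,0,0],[0,0,0,0,0,0],[0,0,0,0,0,0],[0,0,0,0,0,0]])

```text
clock: 14.72
tcp_pos: [0.4799, 0.0841, 0.0826]
ee_rot: [-0.052, -3.141, 0.0]
contact_force: [-0.1, 0.4, -0.6]
opening: 0.057
gripper_force: 45.0
```

```bash
python3 - <<'E'
from h import *
from bench import ctrl
s=ctrl.sense();print(s["opening"],s["contact_force"],s["tcp_pos"])
c=ctrl.camera("side");cv2.imwrite("pics/s6.png",cv2.resize(c["pixels"][185:290,250:390,::-1],(800,600),interpolation=cv2.INTER_CUBIC))
w=ctrl.camera("wrist");W=wristworld(w,s);a,b=sl(W);z=W[...,2]
for nm,lo,hi,a0,a1 in(("bar",.047,.054,50,95),("body",.056,.064,70,160),("cap",.137,.15,80,150)):
    m=(abs(b)<60)&(a>a0)&(a<a1)&(z>lo)&(z<hi); print(nm,m.sum(),cv2.minAreaRect((W[m][:,:2]*1000).astype(np.float32)),np.median(z[m]))
E
```

```text
0.057011529887221295 [-0.11505116  0.37423896 -0.62154785] [0.47988297 0.08411116 0.08259647]
bar 1558 ((462.9730224609375, 45.40068817138672), (57.459556579589844, 26.108186721801758), 10.655838012695312) 0.05286534509067686
body 2639 ((470.02386474609375, 82.14997863769531), (40.082542419433594, 64.19204711914062), 10.292617797851562) 0.06116710243274508
cap 8957 ((480.4810791015625, 84.87445068359375), (58.0745849609375, 66.83190155029297), 16.0015926361084) 0.143600502101872
```

View pics/s6.png

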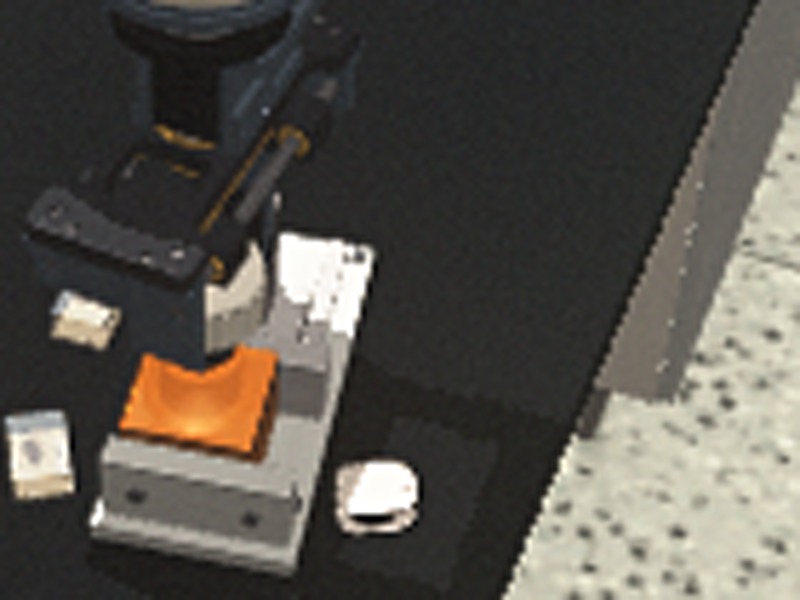

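The side view shows the cap (235,290) held level above the jar (200,400), which still stands between the fence and jaw. The cap top at z=0.1436 m means it has risen about 45 mm. Handing in.

```bash
python3 -c "
from bench import ctrl
print(ctrl.job_done())"
```

```text
the job is handed in; nothing more can be done
None
```

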